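# Check the spark-arrestor plate of the fume extractor

### The arm

A 6-joint arm with a two-finger parallel gripper is mounted at the origin on a cart in front of the work surface, level with it; the furniture and walls round the work are solid. World frame = base frame: x ahead of the robot, y to its left, z up, the work surface at z = 0. Lengths are in mm, angles in degrees, forces in N, time in s.
With the tool pointing down it reaches from about 300 to 850 mm from the base axis. Payload 4.2 kg.
Tool frame: the origin (TCP) lies between the finger pads; the fingertips stand 19 mm ahead of it and the grasp point (between the pads) is the TCP; z points along the fingers, x is the direction in which the jaws open and shut, and the axes are right-handed (so a half turn about z gives the same grasp; the last joint's range is limited). The gripper opens to 91 mm and grips with 3 to 60 N. Pads are 32 mm wide; open, the fingers measure 118 mm over their backs; the gripper's body (76 mm by 178 mm) begins 60 mm behind the grasp point.
Start: joints at [69.271, 18.312, 89.639, -0, 72.044, -1.146], TCP at [192.733, 541.752, 232.976] pointing down, gripper open.
Joint ranges: [-177.97, 177.97], [-48.28, 115.42], [12.27, 149.76], [-77.06, 257.06], [2.81, 150.46], [-146.56, 146.56]. Speed limits (degrees/s): [147.25, 147.25, 180, 180, 180, 180].

### API

Orientations are given as [roll, pitch, yaw] about the fixed x, y, z axes, in that order (R = Rz(yaw) Ry(pitch) Rx(roll)).
In Python, from workcell import sensors, grab_frame, env gives the robot as it stands.
- The arm moves only by the tool servo_tool, never from a script. Its argument "motion" is one flat list of numbers, 7 for each row, row after row: the shift along the world's x, y, z in mm, then the turn, a rotation vector about the world's x, y, z in rad, then the opening in per cent of the stroke, from 0 (shut) to 100 (fully open). In form: [x, y, z, rx, ry, rz, grip, x, y, z, rx, ry, rz, grip, ...]. A call has 1 to 10 rows; each row shifts and turns the commanded pose from where the row before left it; what a row does not reach is not made up. A row lasts 1/12 s, in which the tool goes at most 41.7 mm and 7.16 degrees, less where a joint would pass 70% of its speed; a pose out of reach is approached as far as the arm can. A call with a gripper value outside its range is refused whole. The fingers move at their own pace and stop on an object; "newtons" is the grip in N (left out, the last holds). Time passes only in rows, so rows that do not move let the fingers close. It gives the time, the measured TCP pose, the force and the opening at its end, in the units of the state.
- sensors.state(): the state, without advancing time (a new reading comes with each control period).
- grab_frame(name): name is "scene" or "top" or "wrist"; returns a dict with "image" (420x560x3 uint8, red, green, blue), "depth" (420x560 float32, mm along the optical axis (not along the pixel's ray), 0 where there is no reading), "fx", "fy", "cx", "cy" (pixels), "extrinsics" (4x4, takes a point from camera to world coordinates); the wrist camera has in their place "T_tool_cam" (4x4, takes a point from camera to tool coordinates, whose origin is the TCP and whose axes are the tool frame's). Camera axes: x right, y up, looking along -z (the intrinsics and any distortion apply to the point x, -y, -z); pixel columns grow to the right and rows downward; lengths in mm; the calibration is good to about 2 mm. The wrist camera is an equidistant fisheye: a pixel r from the principal point sees the ray r / f radians off the axis. A picture is of the moment at which its call begins: read the wrist's pose just before it.
- env.job_done(): hands the job in, once; it reports no verdict.
The state is a dict: "time_s": time; "qpos": joint angles; "qvel": joint speeds; "effort": joint torques, N m; "ee_pos": TCP position; "ee_rot": TCP orientation; "force": force on the tool from outside, world axes, zero at the start; "torque": the same for the moment, N m; "gripper_width": finger opening in mm.
Only numpy, scipy, OpenCV 4.12 (cv2) and the standard library are available. Lean on these libraries where they do the work, as an engineer would, in place of code of your own. Each camera call takes 0.05 s, during which the arm holds its last target.

### The job

The spark-arrestor box has been taken off the fume hose for its check: so that no dirt falls in when it is opened, take the dust brush and brush right across the top of the closed blue flap with light, steady pressure, keeping the bristles on it from the red-capped outlet side to the open inlet side, then lay the brush down on the bench. Swing the flap up by its black lug until it stands open by itself, then take the mesh plate hidden beneath by its yellow pull bar and draw it straight up out of its guides. Finish holding the plate up for inspection, still and upright, lengthways over the middle of the metal catch tray, its lower edge about 10 cm above the bench; leave the flap open and the tray and other things where they are, and end the program while still holding the plate.

Things in the scene. Friction and masses are not known exactly. Their poses are not given: they have to be found in the camera images.
- arrestor_box: Fixed grey metal box, 124 (x) x 104 (y) x 90 mm high, walls 3 mm, open-topped under the flap. Origin: centre of its underside, on the bench. -x is the front (lug), +x the hinge side; +y side: red-capped outlet spigot, -y side: open inlet spigot (51 mm wide, 31 mm long, axis 45 mm up). The mesh plate stands inside in the xz plane at y = 0, with 44 mm free either side of its bar.
- flap (a joint): Angle of the blue cover flap, rad: 0 closed (level), 1.57 upright, 1.9 at its stop leaning back. It turns about the box's y axis, the front edge rising. The hinge is stiff (about 4 N at the lug moves it) and the flap stays where it is left.
- flap_hinge (a point): On the hinge axis, at the middle of the back edge of the flap (65 mm behind the box's centre, 90 mm above the bench). Its frame turns with the flap; when closed its axes are those of the box.
- flap_top (a point): Point of the flap's upper face, mid-width, 50 mm in front of the hinge axis. Flap 131 (x) x 108 (y) x 4 mm; closed, its face is level, 94 mm above the bench, and clear from the lug (100 mm in front of the hinge axis) back to the hinge. Frame as flap_hinge.
- flap_lug (a point): Where to pinch the black lug standing on the flap near its front edge: 112 mm in front of the hinge axis, 18 mm above the flap's face. Lug 10 (y) x 24 (x) x 32 mm high, round top; pinch across y; it can turn between the fingers as the flap swings. Frame as flap_hinge.
- plate_bar (a point): Centre of the yellow pull bar on the top edge of the mesh plate; bar 52 (x) x 10 (y) x 12 mm, carried 9 mm above the plate's frame by two posts 36 mm apart; pinch it across y. With the plate in the box the bar's top is 3 mm below the rim of the box. z up along the plate.
- plate_center (a point): Centre of the mesh plate's aluminium frame, 110 (x) x 10 (y) x 60 mm, 45 mm under the bar's centre; the lower edge is 30 mm below this point. 120 g; loose in its guides (2 mm play each side), to be drawn up 90 mm until clear of the box. x is its length.
- brush_handle (a point): Middle of the flat dust brush, 6 mm above the bench. Brush 158 (y) x 30 (x) x 12 mm, 40 g: wooden handle (24 mm wide, 10 mm thick) towards +y, dark rigid bristles (30 mm wide) from 24 to 79 mm towards -y. Pinch across x at or near this point.
- brush_tip (a point): Lower edge of the end of the bristles, 79 mm from the middle of the brush towards its -y and 6 mm lower.
- tray_center (a point): Centre of the inner floor of the shallow metal catch tray, 180 (x, its length) x 100 (y) x 18 mm high, loose on the bench, 0.5 kg. 3 mm above the bench.

How it is judged:
By the outcome, as a careful person would: the job done as asked, in the order asked, and still so for the second after the job is handed in, while the arm keeps its last pose, push and grip.
It also fails if it takes over 64 s, if anything falls off the work surface, if the arm or the gripper's body presses on something with over 40 N, if the wrist force passes 120 N, or if a joint passes its speed limit or range.

## Working session

There is one attempt and no reset: what is moved stays moved. The work goes in short steps, Python scripts to look and compute and a tool call to move; the robot and the scene stay as the last step left them, time stands still between calls to the robot, and variables do not carry over. Pictures are saved under pics/ and viewed, and the job is handed in when it is done.

Besides the shell and the picture viewer there is one more tool, called after "Call:" by a JSON object that holds its "api" and its "payload". servo_tool: Moves the arm, as the interface text tells. Its arguments: {"type":"object","properties":{"motion":{"type":"array"},"newtons":{"type":"number"}},"required":["motion"]}

```bash
ls; mkdir -p pics
cat > h.py <<'E'
import numpy as np, cv2
from workcell import sensors, grab_frame, env
def snap(n,f):
    d=grab_frame(n); cv2.imwrite('pics/'+f,cv2.cvtColor(d['image'],cv2.COLOR_RGB2BGR)); np.savez('pics/'+f[:-4],**{k:v for k,v in d.items()}); return d
def cloud(d):
    z=d['depth']; h,w=z.shape; u,v=np.meshgrid(np.arange(w),np.arange(h))
    P=np.stack([(u-d['cx'])/d['fx']*z,-(v-d['cy'])/d['fy']*z,-z,np.ones_like(z)],-1)
    W=(P@np.asarray(d['extrinsics']).T)[...,:3]; W[z==0]=np.nan; return W
E
python3 - <<'E'
from h import *
s=sensors.state(); print(s)
for n in ['scene','top']:
    d=snap(n,n+'0.png'); print(n,d['fx'],d['cx'],d['cy'],d['extrinsics'], [k for k in d])
E
```

```text
pics
{'time_s': 0.0, 'qpos': array([ 6.92710485e+01,  1.83508415e+01,  8.97036201e+01,  1.29040557e-04,
        7.20438539e+01, -1.14573385e+00]), 'qvel': array([ 0.07412401,  0.04082872, -0.10408539,  0.0129634 , -0.14084432,
        0.11351635]), 'effort': array([ 8.90559804e-04, -4.12464309e+01, -2.31980324e+01,  7.26947444e-02,
        4.55647276e-02, -1.52552043e-04]), 'ee_pos': array([192.56319641, 541.31860488, 232.1471416 ]), 'ee_rot': array([-1.79997911e+02,  9.82934171e-02,  7.04167443e+01]), 'force': array([ 0.27896251, -0.94040303, -0.30147583]), 'torque': array([-0.03344473, -0.04889988, -0.00700476]), 'gripper_width': 91.1194166295604}
scene 409.5321471437177 281.83327955742004 214.8175497946513 [[ 6.21648008e-01  5.83279870e-01 -5.22817701e-01  1.33705292e+02]
 [-7.83287923e-01  4.66066984e-01 -4.11389834e-01 -2.47122051e+02]
 [ 3.71265991e-03  6.65256462e-01  7.46605690e-01  7.09012720e+02]
 [ 0.00000000e+00  0.00000000e+00  0.00000000e+00  1.00000000e+00]] ['image', 'depth', 'fx', 'fy', 'cx', 'cy', 'extrinsics']
top 419.42593388215454 285.23029164813676 213.80642902382425 [[-2.55024398e-02  9.94818131e-01 -9.84200819e-02  4.72678378e+02]
 [-9.99669816e-01 -2.56880479e-02 -6.18944579e-04  8.12651918e+01]
 [-3.14395707e-03  9.83718005e-02  9.95144766e-01  9.44880531e+02]
 [ 0.00000000e+00  0.00000000e+00  0.00000000e+00  1.00000000e+00]] ['image', 'depth', 'fx', 'fy', 'cx', 'cy', 'extrinsics']
```

View pics/scene0.png

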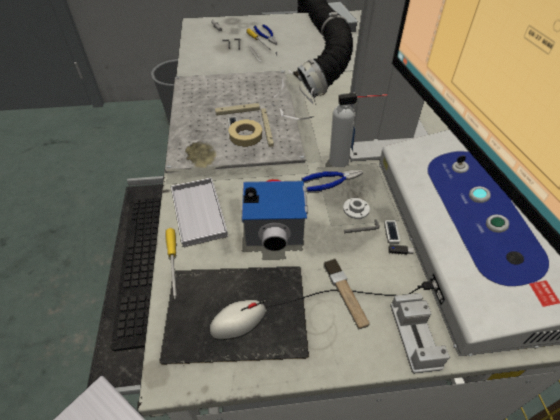

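View pics/top0.png

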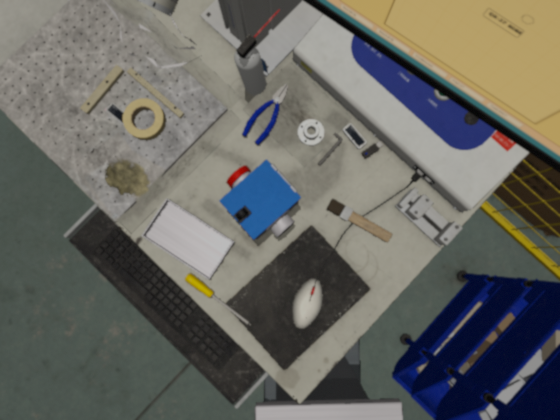

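```bash
cat > m.py <<'E'
from h import *
for n in ['top','scene']:
    d=dict(np.load(f'pics/{n}0.npz')); W=cloud(d); im=d['image']; hsv=cv2.cvtColor(im,cv2.COLOR_RGB2HSV)
    H,S,V=hsv[...,0].astype(int),hsv[...,1].astype(int),hsv[...,2].astype(int)
    x,y,z=W[...,0],W[...,1],W[...,2]
    print(n,'depth', np.nanmin(d['depth']), 'bench z', np.nanmedian(z[195:205,315:325]))
    def rep(name,m,norm=None):
        m=m.astype(np.uint8); k,l,st,c=cv2.connectedComponentsWithStats(m)
        i=1+np.argmax(st[1:,4]); mm=l==i; P=W[mm]; P=P[~np.isnan(P[:,0])]
        r=cv2.minAreaRect(P[:,:2].astype(np.float32))
        print(name,len(P),'c',np.round(r[0],1),'size',np.round(r[1],1),'ang',round(r[2],1),'z',np.round(np.percentile(P[:,2],[5,50,95]),1)); return mm
    blue=(H>95)&(H<125)&(S>120)&(z>80)&(z<105)
    rep('flap',blue)
    roi=(np.hypot(x-500,y-120)<250)
    rep('black lug',(V<70)&roi&(z>97)&(z<140))
    rep('red',((H<8)|(H>172))&(S>130)&roi&(z<100))
    rep('wood',(H>8)&(H<22)&(S>60)&(z>2)&(z<25)&(y<60)&(y>-250))
    rep('brushall',(z>6)&(z<22)&(y<20)&(y>-250)&(x>380)&(x<520))
    rep('tray rim',(z>10)&(z<26)&(y>120)&(y<420)&(S<60)&(V>90)&(x>300))
    rep('trayall',(z<26)&(y>120)&(y<420)&(S<40)&(V>150)&(x>300))
E
python3 m.py
```

```text
top depth 0.0 bench z -0.0756537099491652
flap 4110 c [ 801.2 -193.7] size [351.3  75.5] ang 52.2 z [80.9 86.9 95.4]
black lug 88 c [557.7 166.6] size [15.6 26. ] ang 46.2 z [ 97.5 121.  125.6]
red 168 c [646.4 181.8] size [15.1 53.7] ang 40.4 z [57.4 70.5 74.4]
wood 439 c [ 532.1 -106.8] size [99.2 22.9] ang 59.1 z [ 6.5  9.8 12.3]
brushall 122 c [ 508.9 -131.8] size [46.9 20.1] ang 88.5 z [ 7.   9.3 12.2]
tray rim 5782 c [795.3 314.6] size [445.  210.9] ang 0.0 z [10.3 12.1 21.5]
trayall 4597 c [478.2 283.2] size [242.2 142.7] ang 55.9 z [-2.1  1.8  5.4]
scene depth 0.0 bench z 0.6200056545459915
flap 6010 c [ 825.4 -211.7] size [355.  109.5] ang 44.8 z [ 81.8  91.5 103.8]
black lug 151 c [556.  166.8] size [17.4 29.1] ang 40.5 z [ 97.4 110.4 125.6]
red 24 c [395.   27.3] size [ 3.9 15.7] ang 70.6 z [37.5 40.5 43.1]
wood 589 c [ 531.3 -107.7] size [101.7  26.6] ang 58.5 z [ 7.8 10.6 12.5]
brushall 210 c [ 516.1 -130. ] size [47.5 23.5] ang 57.7 z [ 6.8 10.1 12.2]
tray rim 2998 c [793.3 314.9] size [210.2 440.3] ang 90.0 z [10.5 12.6 15.6]
trayall 6423 c [498.7 223. ] size [358.2 262.2] ang 44.9 z [-1.2  1.4  5.8]
```

Run:
```python
import cv2
im=cv2.imread('pics/top0.png'); cv2.imwrite('pics/c1.png',cv2.resize(im[140:300,130:400],None,fx=2.9,fy=2.9,interpolation=cv2.INTER_CUBIC))
im=cv2.imread('pics/scene0.png'); cv2.imwrite('pics/c2.png',cv2.resize(im[160:340,150:400],None,fx=3,fy=3,interpolation=cv2.INTER_CUBIC))
```

```text
(no output)
```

View pics/c1.png

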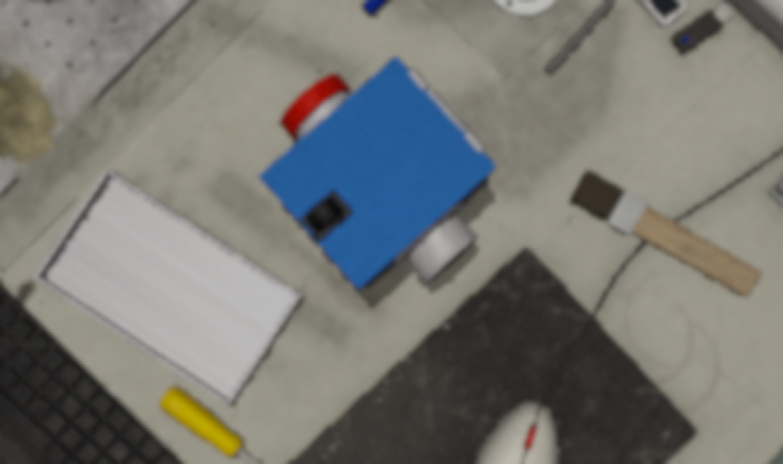

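View pics/c2.png

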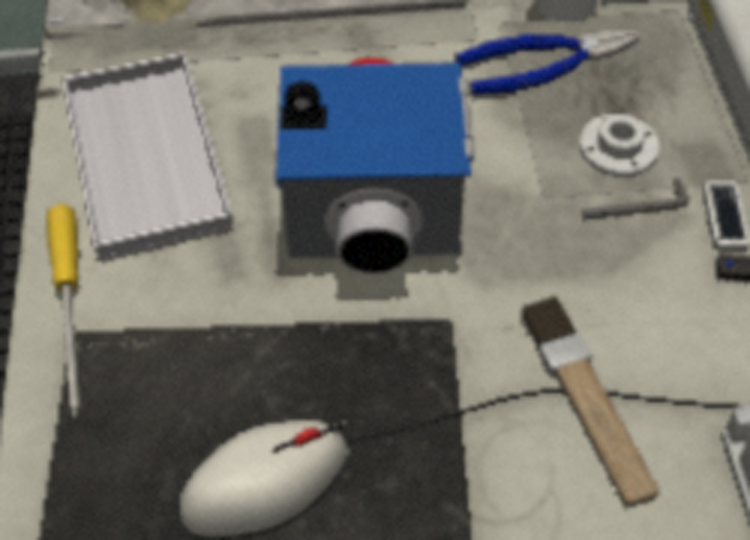

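```bash
cat >> h.py <<'E'
def ray(d,uv,z):
    uv=np.atleast_2d(uv).astype(float); E=np.asarray(d['extrinsics'])
    r=np.stack([(uv[:,0]-d['cx'])/d['fx'],-(uv[:,1]-d['cy'])/d['fy'],-np.ones(len(uv))],-1)@E[:3,:3].T
    t=(z-E[2,3])/r[:,2]; return (E[:3,3]+r*t[:,None])[:,:2]
def rect(d,m,z,name,x0=None):
    k,l,st,c=cv2.connectedComponentsWithStats(m.astype(np.uint8)); i=1+np.argmax(st[1:,4])
    v,u=np.nonzero(l==i); P=ray(d,np.c_[u,v],z)
    r=cv2.minAreaRect(P.astype(np.float32)); print(name,st[i,4],'cent',P.mean(0).round(1),'c',np.round(r[0],1),'size',np.round(r[1],1),'ang',round(r[2],1)); return P
E
cat > m2.py <<'E'
from h import *
for n in ['top','scene']:
    d=dict(np.load(f'pics/{n}0.npz')); W=cloud(d); im=d['image']; hsv=cv2.cvtColor(im,cv2.COLOR_RGB2HSV)
    H,S,V=[hsv[...,i].astype(int) for i in range(3)]; x,y,z=np.moveaxis(W,-1,0)
    print(n)
    roi=(np.hypot(x-580,y-120)<110)
    bl=(H>95)&(H<125)&(S>120)&roi
    lug=(V<80)&(z>90)&(np.hypot(x-557,y-167)<40)
    rect(d,cv2.morphologyEx((bl|lug).astype(np.uint8),cv2.MORPH_CLOSE,np.ones((3,3))),94,'flap')
    P=W[lug&(z>110)]; print('lugtop',P.mean(0), len(P))
    P=W[bl&~np.isnan(z)]; print('flap z',np.median(P[:,2]))
    roi=(np.hypot(x-510,y+60)<110)
    rect(d,(H>8)&(H<22)&(S>60)&(V>90)&roi,10,'wood')
    rect(d,(V<90)&(z>4)&roi,12,'bristle')
    rect(d,((V<90)&(z>4)|(H>8)&(H<22)&(S>60)&(V>90)|(z>6))&roi,11,'brush')
    roi=(np.hypot(x-478,y-283)<125)
    t=((H>120)&(S<30)|(z>9))&roi&(y>190)
    cv2.imwrite(f'pics/mask_{n}.png',t*255)
    rect(d,t,18,'tray')
    print('tray depth-pts >12', cv2.minAreaRect(W[roi&(z>12)&(z<23)&(y>190)][:,:2].astype(np.float32)))
    for p in [(190,240),(200,210)] : print(hsv[p[1],p[0]],W[p[1],p[0]])
E
python3 m2.py
```

```text
top
flap 3203 cent [587.6 133.5] c [588.2 133.2] size [108.2 128.7] ang 40.3
lugtop [559.21077052 168.07343548 121.37133261] 71
flap z 93.52828682068537
wood 443 cent [ 531.7 -105.7] c [ 532.  -106.2] size [99.  23.9] ang 59.0
bristle 220 cent [429.5 -41.9] c [430.8 -43.6] size [59.2 52. ] ang 14.3
brush 802 cent [548.4 -79.9] c [546.4 -83.4] size [156.2  30.2] ang 58.0
tray 351 cent [496.9 282.8] c [515.2 297.5] size [176.9 100.1] ang 55.8
tray depth-pts >12 ((486.89154052734375, 284.27557373046875), (236.85101318359375, 131.82301330566406), 55.568824768066406)
[  0   6 185] [512.26769006 296.88114097   3.59656175]
[ 24  26 147] [579.88501649 274.98961772  -0.88258728]
scene
flap 2275 cent [585.  130.5] c [587.3 131.5] size [107.9 128.8] ang 40.3
lugtop [555.77034403 167.57706207 119.18064323] 84
flap z 94.38499630958438
wood 579 cent [ 528.9 -108.5] c [ 530.1 -106.6] size [102.7  24.2] ang 57.8
bristle 1550 cent [451.8 -14.5] c [447.9 -13. ] size [172.9  67.7] ang 39.6
brush 1552 cent [452.3 -14.2] c [449.3 -11.9] size [175.5  67.9] ang 39.5
tray 400 cent [494.5 279.7] c [512.8 297.9] size [188.1  99.8] ang 55.9
tray depth-pts >12 ((485.5278015136719, 285.61993408203125), (237.15248107910156, 131.62144470214844), 55.611915588378906)
[  9  14 130] [439.09540621 243.51411056  16.30500556]
[  8  11 185] [519.78621804 298.86194305   4.83758575][ WARN:0@1.098] global loadsave.cpp:1063 imwrite_ Unsupported depth image for selected encoder is fallbacked to CV_8U.
```

Call:
{"api": "servo_tool", "payload": {"motion": [17.6,-31.3,0,0,0,-0.0892,80,17.6,-31.3,0,0,0,-0.0892,80,17.6,-31.3,0,0,0,-0.0892,80,17.6,-31.3,0,0,0,-0.0892,80,17.6,-31.3,0,0,0,-0.0892,80,17.6,-31.3,0,0,0,-0.0892,80,17.6,-31.3,0,0,0,-0.0892,80,17.6,-31.3,0,0,0,-0.0892,80,17.6,-31.3,0,0,0,-0.0892,80,17.6,-31.3,0,0,0,-0.0892,80]}}

```text
time_s: 0.93
ee_pos: [369.0, 227.0, 232.8]
ee_rot: [180.0, 0.0, 19.1]
force: [0.7, 0.7, 0.4]
gripper_width: 72.9
```

Call:
{"api": "servo_tool", "payload": {"motion": [17.6,-31.3,0,0,0,-0.0892,80,17.6,-31.3,0,0,0,-0.0892,80,17.6,-31.3,0,0,0,-0.0892,80,17.6,-31.3,0,0,0,-0.0892,80,17.6,-31.3,0,0,0,-0.0892,80,17.6,-31.3,0,0,0,-0.0892,80,17.6,-31.3,0,0,0,-0.0892,80,17.6,-31.3,0,0,0,-0.0892,80,17.6,-31.3,0,0,0,-0.0892,80,17.6,-31.3,0,0,0,-0.0892,80]}}

```text
time_s: 1.77
ee_pos: [545.0, -86.0, 232.6]
ee_rot: [180.0, 0.0, -32.1]
force: [0.8, 0.5, 0.0]
gripper_width: 73.2
```

Run:
```python
from h import *
s=sensors.state(); print(s['time_s'],s['qpos'].round(2),s['ee_pos'].round(1),s['ee_rot'].round(2),s['force'].round(2),s['gripper_width'])
d=snap('wrist','w1.png'); print(d['fx'],d['cx'],d['cy'],d['T_tool_cam'].round(4).tolist())
# tall things nearby
t=dict(np.load('pics/scene0.npz'));W=cloud(t);x,y,z=np.moveaxis(W,-1,0)
m=(z>130)&(x>300)&(x<850)&(y>-250)&(y<450); P=W[m]
for a in range(300,850,50):
  print(a,[int(np.nan_to_num(np.nanmax(np.append(P[(P[:,0]>=a)&(P[:,0]<a+50)&(P[:,1]>=b)&(P[:,1]<b+50)][:,2],0)))) for b in range(-250,450,50)])
```

```text
1.7667 [-1.016e+01  1.626e+01  9.269e+01  1.000e-02  7.110e+01  2.191e+01] [545.  -86.  232.6] [ 1.7999e+02  4.0000e-02 -3.2070e+01] [0.75 0.51 0.01] 73.18516931156353
325.19226210127806 278.9113184826333 212.62661946861706 [[1.0, -0.0007, 0.0011, -0.9345], [-0.0004, -0.9603, -0.2791, -79.4574], [0.0012, 0.2791, -0.9603, -151.6763], [0.0, 0.0, 0.0, 1.0]]
300 [0, 0, 0, 0, 0, 0, 0, 0, 0, 0, 0, 0, 0, 0]
350 [0, 0, 0, 0, 0, 0, 0, 0, 0, 0, 0, 0, 0, 0]
400 [0, 0, 0, 0, 0, 0, 0, 0, 0, 0, 0, 0, 0, 0]
450 [0, 0, 0, 0, 0, 0, 0, 0, 0, 0, 0, 0, 0, 0]
500 [0, 0, 0, 0, 0, 0, 0, 0, 0, 0, 0, 0, 0, 0]
550 [0, 0, 0, 0, 0, 0, 0, 0, 0, 0, 0, 0, 0, 0]
600 [0, 0, 0, 0, 0, 0, 0, 0, 0, 0, 0, 0, 0, 0]
650 [428, 0, 0, 0, 0, 0, 0, 0, 0, 0, 0, 0, 0, 0]
700 [492, 516, 0, 0, 0, 0, 0, 0, 0, 0, 0, 0, 0, 0]
750 [0, 511, 500, 283, 0, 0, 0, 0, 0, 0, 0, 0, 0, 0]
800 [0, 0, 480, 477, 454, 0, 0, 164, 194, 0, 0, 0, 0, 0]
```

View pics/w1.png

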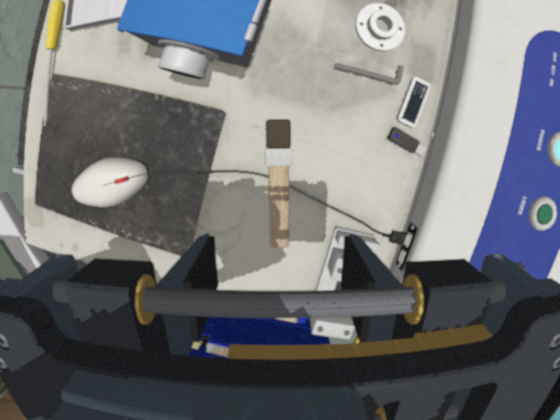

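```bash
cat >> h.py <<'E'
from scipy.spatial.transform import Rotation as Ro
def wray(d,uv,z,s):
    uv=np.atleast_2d(uv).astype(float); a=uv-[d['cx'],d['cy']]; r=np.hypot(*a.T); th=r/d['fx']
    k=np.sin(th)/np.maximum(r,1e-9); D=np.c_[a[:,0]*k,-a[:,1]*k,-np.cos(th)]
    T=np.eye(4);T[:3,:3]=Ro.from_euler('xyz',s['ee_rot'],degrees=True).as_matrix();T[:3,3]=s['ee_pos']
    E=T@d['T_tool_cam']; r=D@E[:3,:3].T; t=(z-E[2,3])/r[:,2]; return (E[:3,3]+r*t[:,None])[:,:2]
E
python3 - <<'E'
from h import *
s=sensors.state(); d=dict(np.load('pics/w1.npz'))
P=wray(d,[(278.5,120),(280.5,247)],10,s); print(P,P.mean(0),np.diff(P,axis=0), np.hypot(*np.diff(P,axis=0)[0]))
v=P[0]-P[1]; print(np.degrees(np.arctan2(v[1],v[0])))
E
```

```text
[[ 590.83091234  -23.94355188]
 [ 510.45267519 -155.22559891]] [550.64179376 -89.58457539] [[ -80.37823715 -131.28204703]] 153.93387177339193
58.522692850456956
```

Run:
```python
from h import *
s=sensors.state(); d=dict(np.load('pics/w1.npz'));print(s['time_s'],s['ee_pos'],s['ee_rot'],s['qvel'].round(2))
T=np.eye(4);T[:3,:3]=Ro.from_euler('xyz',s['ee_rot'],degrees=True).as_matrix();T[:3,3]=s['ee_pos']
print(T.round(3),(T@d['T_tool_cam']).round(3))
print(d['cx'],d['fx'],[ (k,v) for k,v in d.items() if v.size<3])
```

```text
1.8167 [548.6728957  -91.47971696 232.29245061] [179.84859335  -0.3235775  -32.40781834] [ 3.48 -2.24  4.05  2.66  0.92 -4.56]
[[ 8.44000e-01 -5.36000e-01  3.00000e-03  5.48673e+02]
 [-5.36000e-01 -8.44000e-01 -5.00000e-03 -9.14800e+01]
 [ 6.00000e-03  3.00000e-03 -1.00000e+00  2.32292e+02]
 [ 0.00000e+00  0.00000e+00  0.00000e+00  1.00000e+00]] [[ 8.44000e-01  5.15000e-01  1.47000e-01  5.89961e+02]
 [-5.36000e-01  8.10000e-01  2.40000e-01 -2.31000e+01]
 [ 4.00000e-03 -2.82000e-01  9.60000e-01  3.83751e+02]
 [ 0.00000e+00  0.00000e+00  0.00000e+00  1.00000e+00]]
278.9113184826333 325.19226210127806 [('fx', array(325.1922621)), ('fy', array(325.1922621)), ('cx', array(278.91131848)), ('cy', array(212.62661947))]
```

Call:
{"api": "servo_tool", "payload": {"motion": [1.8,0.3,-30,0,0,0,60,0,0,-40,0,0,0,60,0,0,-40,0,0,0,60,0,0,-40,0,0,0,60,0,0,-25,0,0,0,60,0,0,-15,0,0,0,60,0,0,-10,0,0,0,60,0,0,0,0,0,0,60,0,0,0,0,0,0,60]}}

```text
time_s: 2.57
ee_pos: [546.7, -83.9, 33.1]
ee_rot: [180.0, -0.0, -31.8]
force: [0.5, -0.7, -0.3]
gripper_width: 54.5
```

Call:
{"api": "servo_tool", "payload": {"motion": [0,0,-8,0,0,0,60,0,0,-4,0,0,0,60,0,0,0,0,0,0,20,0,0,0,0,0,0,0,0,0,0,0,0,0,0,0,0,0,0,0,0,0,0,0,0,0,0,0,0,0,0,0,0,0,0,0], "newtons": 45}}

```text
time_s: 3.23
ee_pos: [546.7, -84.0, 21.3]
ee_rot: [-180.0, -0.0, -31.8]
force: [-0.8, -0.0, 0.9]
gripper_width: 23.1
```

Run:
```python
from h import *
s=sensors.state(); print(s['ee_pos'].round(1),s['ee_rot'].round(2),s['force'].round(2),s['gripper_width'])
snap('wrist','w2.png')
```

```text
[546.7 -84.   21.3] [-1.7999e+02 -3.0000e-02 -3.1800e+01] [-0.81 -0.01  0.89] 23.124400950226104
```

View pics/w2.png

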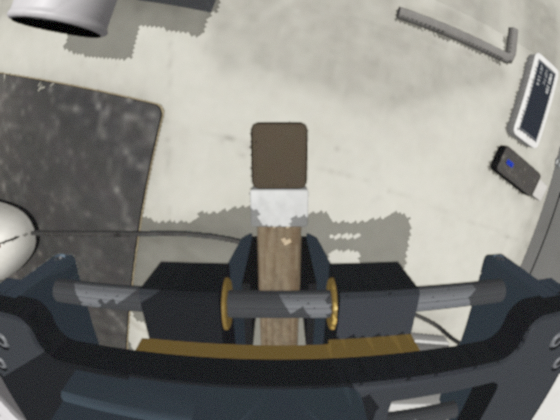

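Call:
{"api": "servo_tool", "payload": {"motion": [0,0,20,0,0,0,0,0,0,40,0,0,0,0,0,0,40,0,0,0,0,0,0,40,0,0,-0.104,0,0,0,39,0,0,-0.104,0,0,0,0,0,0,-0.104,0,12.2,30,0,-0.0452,0.0532,0,0,12.2,40,0,-0.0452,0.0532,0,0,12.2,40,0,-0.0452,0.0532,0,0]}}

```text
time_s: 4.03
ee_pos: [583.2, 25.8, 201.2]
ee_rot: [167.9, -0.1, -49.9]
force: [1.1, 0.0, -0.6]
gripper_width: 23.7
```

Call:
{"api": "servo_tool", "payload": {"motion": [0,40,0,-0.0452,0.0532,0,0,0,32.7,0,-0.0452,0.0532,0,0,0,10,0,0,0,0,0,0,0,-20,0,0,0,0,0,0,-18,0,0,0,0,0,0,0,0,0,0,0,0,0,0,0,0,0,0]}}

```text
time_s: 4.62
ee_pos: [582.4, 108.0, 161.4]
ee_rot: [159.9, 0.0, -49.7]
force: [-0.3, 0.8, 0.1]
gripper_width: 23.6
```

Run:
```python
from h import *
s=sensors.state(); print(s['time_s'],s['ee_pos'].round(1),s['ee_rot'].round(2),s['force'].round(2),s['gripper_width'])
d=snap('wrist','w3.png'); e=snap('scene','s3.png')
im=cv2.imread('pics/s3.png'); cv2.imwrite('pics/s3c.png',cv2.resize(im[100:300,180:400],None,fx=2.8,fy=2.8))
s=sensors.state(); print(s['force'].round(2))
```

```text
4.6167 [582.4 108.  161.4] [ 1.5988e+02  5.0000e-02 -4.9680e+01] [-0.32  0.84  0.09] 23.585276571716143
[-0.51 -0.35 -1.56]
```

View pics/w3.png

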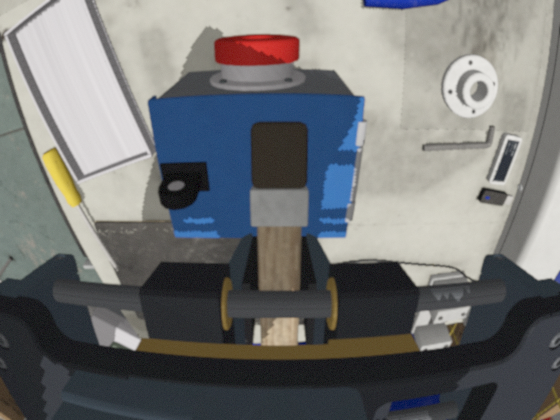

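View pics/s3c.png

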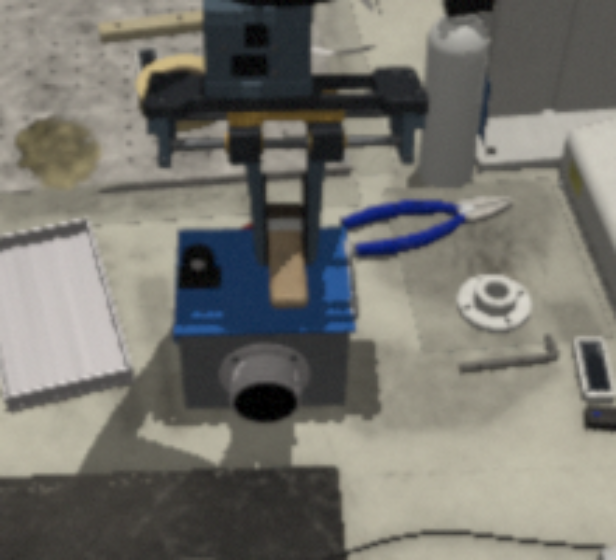

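Call:
{"api": "servo_tool", "payload": {"motion": [2.3,1.9,-10,0,0,0,0,0,0,-6,0,0,0,0,0,0,-2,0,0,0,0,0,0,0,0,0,0,0,0,0,0,0,0,0,0]}}

```text
time_s: 5.13
ee_pos: [585.3, 110.3, 143.9]
ee_rot: [160.0, -0.0, -49.7]
force: [-0.9, -0.1, 0.1]
gripper_width: 23.6
```

Run:
```python
from h import *
s=sensors.state(); print(s['time_s'],s['ee_pos'].round(2),s['force'].round(2),s['torque'].round(3))
```

```text
5.1333 [585.28 110.26 143.86] [-0.87 -0.07  0.06] [ 0.065 -0.09   0.003]
```

Noise is about 1 N. I'll step down finely.

Call:
{"api": "servo_tool", "payload": {"motion": [0,0,-1,0,0,0,0,0,0,0,0,0,0,0]}}

```text
time_s: 5.3
ee_pos: [585.4, 110.4, 143.1]
ee_rot: [160.0, -0.0, -49.7]
force: [-0.4, 0.8, -1.2]
gripper_width: 23.5
```

Call:
{"api": "servo_tool", "payload": {"motion": [0,0,-1,0,0,0,0,0,0,0,0,0,0,0]}}

```text
time_s: 5.47
ee_pos: [585.3, 110.4, 142.0]
ee_rot: [160.0, -0.0, -49.7]
force: [0.9, 0.2, -1.1]
gripper_width: 23.8
```

Call:
{"api": "servo_tool", "payload": {"motion": [0,0,-1,0,0,0,0,0,0,0,0,0,0,0]}}

```text
time_s: 5.63
ee_pos: [585.3, 110.3, 140.9]
ee_rot: [160.0, -0.0, -49.7]
force: [0.3, -0.5, -0.7]
gripper_width: 23.9
```

Call:
{"api": "servo_tool", "payload": {"motion": [0,0,-0.8,0,0,0,0,0,0,0,0,0,0,0]}}

```text
time_s: 5.8
ee_pos: [585.3, 110.3, 140.4]
ee_rot: [160.0, -0.0, -49.7]
force: [-0.4, -1.0, 1.7]
gripper_width: 23.7
```

Call:
{"api": "servo_tool", "payload": {"motion": [0,0,-0.8,0,0,0,0,0,0,0,0,0,0,0]}}

```text
time_s: 5.97
ee_pos: [585.3, 110.2, 140.0]
ee_rot: [160.0, -0.0, -49.7]
force: [-0.7, -0.6, 4.0]
gripper_width: 23.7
```

Call:
{"api": "servo_tool", "payload": {"motion": [0,0,-0.8,0,0,0,0,0,0,0,0,0,0,0]}}

```text
time_s: 6.13
ee_pos: [585.2, 110.2, 139.6]
ee_rot: [160.0, -0.0, -49.7]
force: [-3.2, -1.2, 7.3]
gripper_width: 23.8
```

Call:
{"api": "servo_tool", "payload": {"motion": [0,0,0.4,0,0,0,0,-1.15,-0.97,0,0,0,0,0,-2.29,-1.94,0,0,0,0,0,-2.29,-1.94,0,0,0,0,0,-2.29,-1.94,0,0,0,0,0]}}

```text
time_s: 6.55
ee_pos: [578.2, 103.9, 139.4]
ee_rot: [160.2, -0.1, -49.7]
force: [2.8, 2.2, 4.2]
gripper_width: 23.7
```

Call:
{"api": "servo_tool", "payload": {"motion": [-2.29,-1.94,0,0,0,0,0,-2.29,-1.94,0,0,0,0,0,-2.29,-1.94,0,0,0,0,0,-2.29,-1.94,0,0,0,0,0,-2.29,-1.94,0,0,0,0,0]}}

```text
time_s: 6.97
ee_pos: [566.3, 94.0, 139.3]
ee_rot: [160.1, -0.1, -49.7]
force: [2.9, 1.9, 5.9]
gripper_width: 23.3
```

Call:
{"api": "servo_tool", "payload": {"motion": [-2.29,-1.94,0,0,0,0,0,-2.29,-1.94,0,0,0,0,0,-2.29,-1.94,0,0,0,0,0,-2.29,-1.94,0,0,0,0,0,-2.29,-1.94,0,0,0,0,0,-2.29,-1.94,0,0,0,0,0]}}

```text
time_s: 7.47
ee_pos: [552.6, 82.3, 139.3]
ee_rot: [160.1, -0.1, -49.7]
force: [2.4, 2.4, 4.4]
gripper_width: 23.5
```

Call:
{"api": "servo_tool", "payload": {"motion": [-2.29,-1.94,0,0,0,0,0,-2.29,-1.94,0,0,0,0,0,-2.29,-1.94,0,0,0,0,0,-2.29,-1.94,0,0,0,0,0,-2.29,-1.94,0,0,0,0,0,-2.29,-1.94,0,0,0,0,0]}}

```text
time_s: 7.97
ee_pos: [538.9, 70.7, 139.3]
ee_rot: [160.1, -0.1, -49.7]
force: [2.8, 1.7, 5.1]
gripper_width: 23.5
```

Call:
{"api": "servo_tool", "payload": {"motion": [-2.29,-1.94,0,0,0,0,0,-2.29,-1.94,0,0,0,0,0,-2.29,-1.94,0,0,0,0,0,-2.29,-1.94,0,0,0,0,0,-2.29,-1.94,0,0,0,0,0,-2.29,-1.94,0,0,0,0,0]}}

```text
time_s: 8.47
ee_pos: [525.1, 59.1, 139.3]
ee_rot: [160.1, -0.1, -49.7]
force: [2.1, 2.2, 5.2]
gripper_width: 23.6
```

Call:
{"api": "servo_tool", "payload": {"motion": [-2.29,-1.94,0,0,0,0,0,-2.29,-1.94,0,0,0,0,0,-2.29,-1.94,0,0,0,0,0,-2.29,-1.94,0,0,0,0,0,-2.29,-1.94,0,0,0,0,0,-2.29,-1.94,0,0,0,0,0]}}

```text
time_s: 8.97
ee_pos: [511.4, 47.4, 139.3]
ee_rot: [160.1, -0.1, -49.7]
force: [2.1, 1.4, 5.9]
gripper_width: 23.6
```

Call:
{"api": "servo_tool", "payload": {"motion": [-2.29,-1.94,0,0,0,0,0,-2.29,-1.94,0,0,0,0,0,-2.29,-1.94,0,0,0,0,0]}}

```text
time_s: 9.22
ee_pos: [502.9, 40.9, 138.7]
ee_rot: [159.9, 0.0, -49.7]
force: [0.0, -0.1, -0.5]
gripper_width: 23.6
```

Run:
```python
from h import *
s=sensors.state(); print(s['time_s'],s['ee_pos'].round(2),s['force'].round(2),s['torque'].round(3))
snap('wrist','w4.png')
```

```text
9.2167 [502.92  40.91 138.7 ] [ 0.01 -0.08 -0.48] [ 0.02  -0.06   0.003]
```

View pics/w4.png

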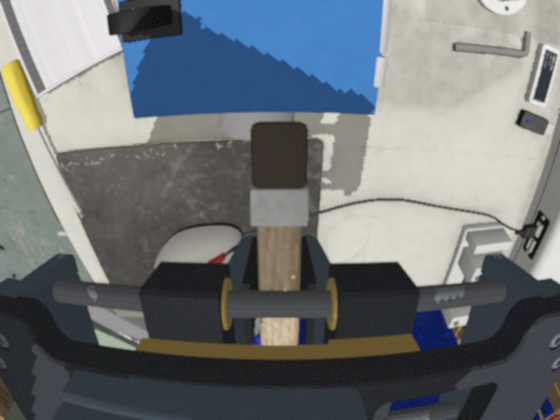

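Call:
{"api": "servo_tool", "payload": {"motion": [-8,-7,10,0.0452,-0.0532,0,0,0,-20,5,0.0452,-0.0532,0,0,5,-25,0,0.0452,-0.0532,0,0,12,-25,0,0.0452,-0.0532,0,0,17,-25,-20,0.0452,-0.0532,0,0,17.5,-22.9,-30,0,0,0.104,0,0,0,-30,0,0,0.104,0,0,0,-25,0,0,0.104,0,0,0,-12,0,0,0,0,0,0,0,0,0,0,0]}}

```text
time_s: 10.1
ee_pos: [543.2, -83.3, 32.8]
ee_rot: [179.7, 0.6, -31.8]
force: [-0.2, 0.3, -0.7]
gripper_width: 23.3
```

Call:
{"api": "servo_tool", "payload": {"motion": [0,0,-8,0,0,0,0,0,0,-4,0,0,0,0,0,0,0,0,0,0,0]}}

```text
time_s: 10.35
ee_pos: [547.1, -83.3, 24.7]
ee_rot: [180.0, 0.0, -31.8]
force: [-0.1, -0.1, 0.6]
gripper_width: 23.4
```

Call:
{"api": "servo_tool", "payload": {"motion": [0,0,-2,0,0,0,0,0,0,-1.2,0,0,0,0,0,0,0,0,0,0,0]}}

```text
time_s: 10.6
ee_pos: [547.7, -83.4, 22.2]
ee_rot: [-180.0, -0.0, -31.8]
force: [0.0, 0.7, -1.3]
gripper_width: 23.4
```

Run:
```python
from h import *
s=sensors.state(); print(s['time_s'],s['ee_pos'].round(2),s['force'].round(2),s['torque'].round(3))
```

```text
10.6 [547.73 -83.35  22.17] [ 0.    0.67 -1.32] [-0.106  0.113  0.017]
```

Call:
{"api": "servo_tool", "payload": {"motion": [0,0,0,0,0,0,60,0,0,0,0,0,0,60,0,0,0,0,0,0,60,0,0,0,0,0,0,60,0,0,20,0,0,0,60,0,0,40,0,0,0,60,0,0,40,0,0,0.1144,60,0,0,40,0,0,0.1144,60,0,0,20,0,0,0.1144,60,0,20,0,0,0,0.1144,60]}}

```text
time_s: 11.43
ee_pos: [550.9, -65.9, 187.8]
ee_rot: [179.9, -0.7, -5.4]
force: [0.6, -0.4, -0.3]
gripper_width: 54.5
```

Call:
{"api": "servo_tool", "payload": {"motion": [1,33,0,0,0,0.1144,55,1,33,0,0,0,0.1144,55,1,33,0,0,0,0.1144,55,1,33,0,0,0,0.1144,55,1,33,0,0,0,0.1144,55,1,33,0,0,0,0.1144,55,1,23,0,0,0,0.1144,55,2.8,10.4,0,0,0,0,55,0,0,0,0,0,0,55,0,0,0,0,0,0,55]}}

```text
time_s: 12.27
ee_pos: [557.3, 167.5, 181.6]
ee_rot: [180.0, 0.0, 40.2]
force: [-0.1, 0.2, -0.6]
gripper_width: 50.1
```

Run:
```python
from h import *
s=sensors.state(); print(s['time_s'],s['ee_pos'].round(2),s['ee_rot'].round(2),s['force'].round(2))
d=snap('wrist','w5.png'); snap('scene','s5.png'); snap('top','t5.png')
```

```text
12.2667 [557.34 167.49 181.6 ] [1.7997e+02 5.0000e-02 4.0210e+01] [-0.08  0.19 -0.63]
```

View pics/w5.png

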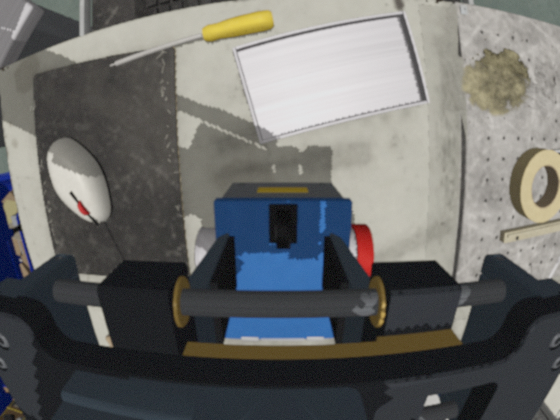

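View pics/s5.png

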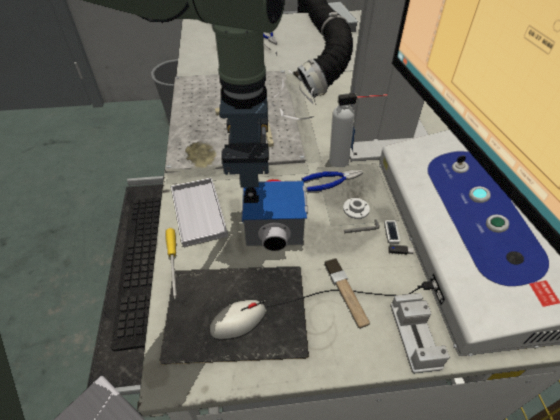

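Run:
```python
from h import *
s=sensors.state(); d=dict(np.load('pics/w5.npz')); s['ee_pos']=np.array([557.4,167.6,181.6]); s['ee_rot']=np.array([180,0,40.25])
a=wray(d,[(216,199),(350.5,199)],94,s); print(a, np.hypot(*(a[1]-a[0])), np.degrees(np.arctan2(*(a[1]-a[0])[::-1])))
m=a.mean(0); ux=np.array([.647,-.763]); print('lug from edge mid', m+19*ux,'centre',m+65.5*ux)
print(wray(d,[(284,205),(284,247)],[126],s))
d=dict(np.load('pics/scene0.npz'))
```

```text
[[506.59037157 152.99833186]
 [585.40589421 219.82979208]] 103.33600866094166 40.29620949980613
lug from edge mid [558.29113289 171.91706197] centre [588.37663289 136.43756197]
[[543.61245347 189.11794759]
 [563.00359072 166.4511779 ]]
```

Call:
{"api": "servo_tool", "payload": {"motion": [1.1,1,-25,0,0,0,55,0,0,-25,0,0,0,55,0,0,-11.5,0,0,0,55,0,0,0,0,0,0,30,0,0,0,0,0,0,0,0,0,0,0,0,0,0,0,0,0,0,0,0,0,0,0,0,0,0,0,0,0,0,0,0,0,0,0], "newtons": 15}}

```text
time_s: 13.17
ee_pos: [558.9, 169.0, 121.2]
ee_rot: [180.0, -0.1, 40.3]
force: [-0.0, 0.4, -0.3]
gripper_width: 12.8
```

Call:
{"api": "servo_tool", "payload": {"motion": [0,0,0,0,0,0,0,0,0,0,0,0,0,0,0,0,0,0,0,0,0]}}

```text
time_s: 13.42
ee_pos: [559.3, 169.5, 121.1]
ee_rot: [180.0, -0.1, 40.3]
force: [1.5, 2.0, 3.3]
gripper_width: 10.0
```

Run:
```python
from h import *
s=sensors.state(); print(s['time_s'],s['ee_pos'].round(2),s['ee_rot'].round(2),s['force'].round(2),s['gripper_width'])
d=snap('wrist','w6.png')
```

```text
13.4167 [559.33 169.49 121.09] [ 1.7995e+02 -1.5000e-01  4.0300e+01] [1.47 1.96 3.29] 9.975700574707064
```

View pics/w6.png

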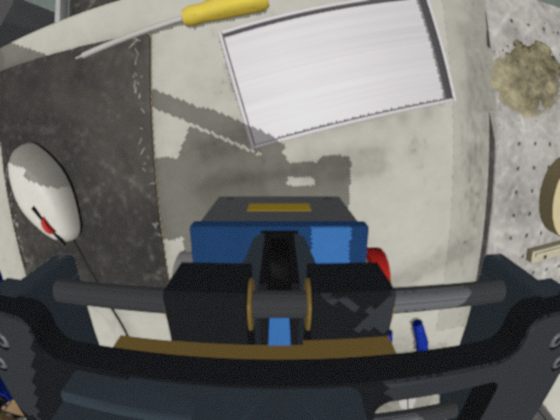

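Run:
```python
import numpy as np
th=np.radians(np.r_[0:104.1:4]); x=-112*np.cos(th)+31*np.sin(th); z=112*np.sin(th)+31*np.cos(th)
for i in range(len(th)-1): print(int(4*(i+1)),(np.round([(x[i+1]-x[i])*.647,-(x[i+1]-x[i])*.763,z[i+1]-z[i]],1)).tolist())
```

```text
4 [1.6, -1.9, 7.7]
8 [1.9, -2.3, 7.5]
12 [2.3, -2.7, 7.3]
16 [2.6, -3.0, 7.1]
20 [2.9, -3.4, 6.8]
24 [3.2, -3.8, 6.4]
28 [3.5, -4.1, 6.1]
32 [3.7, -4.4, 5.7]
36 [4.0, -4.7, 5.3]
40 [4.2, -5.0, 4.8]
44 [4.4, -5.2, 4.4]
48 [4.6, -5.4, 3.9]
52 [4.8, -5.6, 3.4]
56 [4.9, -5.8, 2.8]
60 [5.0, -5.9, 2.3]
64 [5.1, -6.0, 1.8]
68 [5.2, -6.1, 1.2]
72 [5.2, -6.2, 0.6]
76 [5.2, -6.2, 0.1]
80 [5.2, -6.2, -0.5]
84 [5.2, -6.1, -1.1]
88 [5.1, -6.1, -1.6]
92 [5.1, -6.0, -2.2]
96 [4.9, -5.8, -2.7]
100 [4.8, -5.7, -3.2]
104 [4.7, -5.5, -3.7]
```

Call:
{"api": "servo_tool", "payload": {"motion": [0.8,0.7,0,0,0,0,0,1.6,-1.9,7.7,0,0,0,0,1.9,-2.3,7.5,0,0,0,0,2.3,-2.7,7.3,0,0,0,0,0,0,0,0,0,0,0]}}

```text
time_s: 13.88
ee_pos: [564.5, 163.4, 143.5]
ee_rot: [-179.8, 0.0, 40.3]
force: [-1.0, 4.8, 1.6]
gripper_width: 9.6
```

Call:
{"api": "servo_tool", "payload": {"motion": [2.6,-3.0,7.1,0,0,0,0,2.9,-3.4,6.8,0,0,0,0,3.2,-3.8,6.4,0,0,0,0,3.5,-4.1,6.1,0,0,0,0]}}

```text
time_s: 14.22
ee_pos: [575.6, 150.4, 168.8]
ee_rot: [-179.7, 0.0, 40.3]
force: [-2.3, 8.8, -0.6]
gripper_width: 10.2
```

Call:
{"api": "servo_tool", "payload": {"motion": [3.7,-4.4,5.7,0,0,0,0,4.0,-4.7,5.3,0,0,0,0,4.2,-5.0,4.8,0,0,0,0]}}

```text
time_s: 14.47
ee_pos: [587.2, 136.6, 185.1]
ee_rot: [-179.6, 0.0, 40.3]
force: [-3.5, 8.8, 1.3]
gripper_width: 10.2
```

Call:
{"api": "servo_tool", "payload": {"motion": [4.4,-5.2,4.4,0,0,0,0,4.6,-5.4,3.9,0,0,0,0,4.8,-5.6,3.4,0,0,0,0,4.9,-5.8,2.8,0,0,0,0]}}

```text
time_s: 14.8
ee_pos: [606.0, 114.5, 200.6]
ee_rot: [-179.7, 0.0, 40.3]
force: [-4.9, 7.9, 6.3]
gripper_width: 9.9
```

Call:
{"api": "servo_tool", "payload": {"motion": [5.0,-5.9,2.3,0,0,0,0,5.1,-6,1.8,0,0,0,0,5.2,-6.1,1.2,0,0,0,0,5.2,-6.2,0.6,0,0,0,0]}}

```text
time_s: 15.13
ee_pos: [627.2, 89.4, 207.7]
ee_rot: [-179.8, -0.0, 40.3]
force: [-4.0, 4.3, 10.0]
gripper_width: 9.9
```

Call:
{"api": "servo_tool", "payload": {"motion": [5.2,-6.2,0.1,0,0,0,0,5.2,-6.2,-0.5,0,0,0,0,5.2,-6.1,-1.1,0,0,0,0,5.1,-6.1,-1.6,0,0,0,0]}}

```text
time_s: 15.47
ee_pos: [649.1, 63.5, 205.3]
ee_rot: [179.9, -0.1, 40.3]
force: [-2.2, 2.1, 11.1]
gripper_width: 9.9
```

Call:
{"api": "servo_tool", "payload": {"motion": [5.1,-6.0,-2.2,0,0,0,0,4.9,-5.8,-2.7,0,0,0,0,4.8,-5.7,-3.2,0,0,0,0,0,0,0,0,0,0,0]}}

```text
time_s: 15.8
ee_pos: [665.9, 43.7, 196.9]
ee_rot: [179.7, -0.1, 40.3]
force: [2.9, -3.4, 7.3]
gripper_width: 10.0
```

Run:
```python
from h import *
s=sensors.state(); print(s['time_s'],s['ee_pos'].round(2),s['ee_rot'].round(2),s['force'].round(2),s['gripper_width'])
d=snap('wrist','w7.png'); d=snap('scene','s7.png')
im=cv2.imread('pics/s7.png'); cv2.imwrite('pics/s7c.png',cv2.resize(im[80:280,180:400],None,fx=2.8,fy=2.8))
```

```text
15.8 [665.86  43.71 196.85] [ 1.7965e+02 -1.5000e-01  4.0270e+01] [ 2.87 -3.45  7.33] 9.970630747576438
```

View pics/s7c.png

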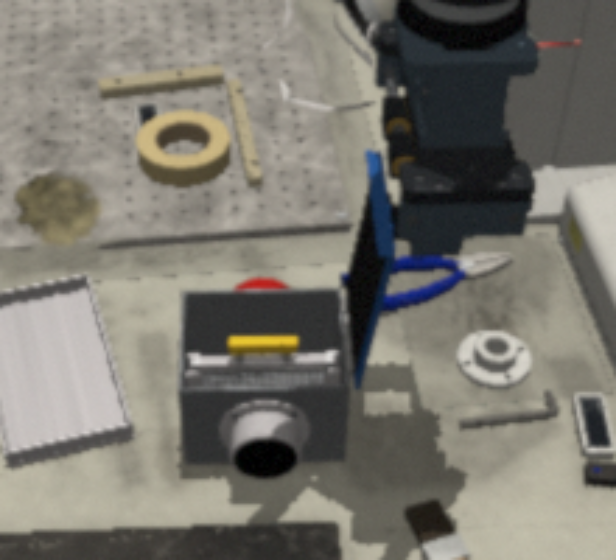

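View pics/w7.png

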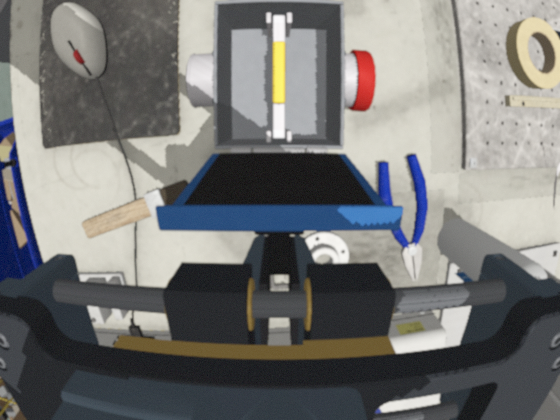

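Call:
{"api": "servo_tool", "payload": {"motion": [0,0,0,0,0,0,20,0,0,0,0,0,0,40,0,0,0,0,0,0,40,0,0,0,0,0,0,40,1,-1,20,0,0,0,40,0,0,30,0,0,0,40,0,0,35,0,0,0,40,0,0,10,0,0,0,40,0,0,0,0,0,0,40]}}

```text
time_s: 16.65
ee_pos: [666.1, 45.3, 292.8]
ee_rot: [179.8, -0.3, 40.3]
force: [0.2, 0.2, -0.6]
gripper_width: 36.3
```

Run:
```python
from h import *
s=sensors.state(); print(s['time_s'],s['ee_pos'].round(2),s['ee_rot'].round(2),s['force'].round(2),s['gripper_width'])
for n in ['scene','top']:
    d=snap(n,n+'8.png'); im=d['image']; hsv=cv2.cvtColor(im,cv2.COLOR_RGB2HSV); H,S,V=[hsv[...,i].astype(int) for i in range(3)]
    x,y,z=np.moveaxis(cloud(d),-1,0)
    m=(H>20)&(H<32)&(S>130)&(np.hypot(x-588,y-133)<60)
    P=rect(d,m,87,n+' bar'); print(np.nanmedian(z[m]), m.sum())
    f=(H>95)&(H<125)&(S>100)&(np.hypot(x-630,y-83)<110)&(z>100)
    print('flap pts',f.sum(), np.nanpercentile(z[f],[5,50,98]) if f.any() else '')
d=snap('wrist','w8.png')
s=sensors.state(); print(s['ee_pos'])
```

```text
16.65 [666.07  45.28 292.82] [179.76  -0.31  40.32] [ 0.21  0.17 -0.6 ] 36.29946521245688
scene bar 161 cent [585.7 131.1] c [586.  130.9] size [18.7 52.9] ang 43.0
85.26523597789958 161
flap pts 434 [121.20965228 218.85665777 463.49307404]
top bar 106 cent [587.1 134.9] c [587.6 134.3] size [10.  45.4] ang 40.5
85.69814077719411 106
flap pts 181 [189.36101974 218.43656012 221.20971233]
[663.97077037  45.0976638  287.02654813]
```

View pics/top8.png

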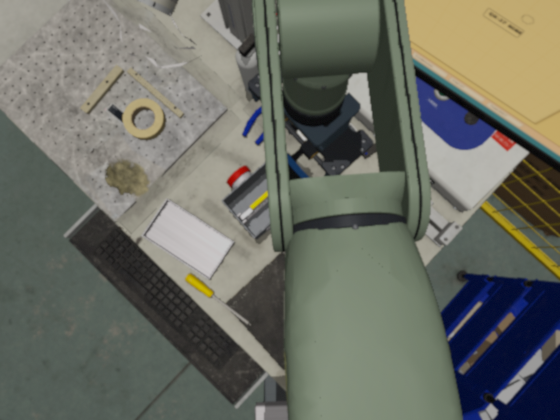

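View pics/w8.png

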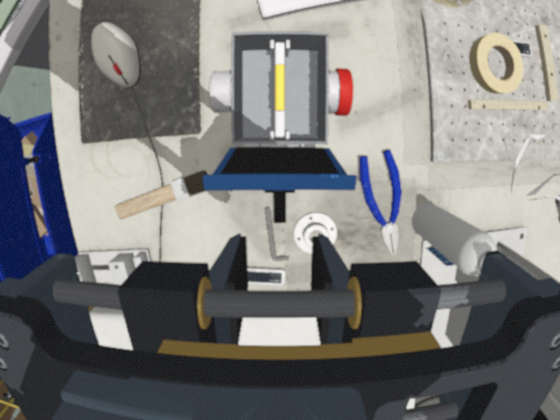

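Call:
{"api": "servo_tool", "payload": {"motion": [-15,17,0,0,0,0,44,-21,25,0,0,0,0,44,-21,25,0,0,0,0,44,-17,20,-10,0,0,0,44,0,0,-40,0,0,0,44,0,0,-40,0,0,0,44,0,0,0,0,0,0,44,0,0,0,0,0,0,44]}}

```text
time_s: 17.47
ee_pos: [588.8, 131.8, 196.0]
ee_rot: [-179.8, 0.4, 40.3]
force: [0.3, 0.1, 1.9]
gripper_width: 40.2
```

Run:
```python
from h import *
s=sensors.state(); print(s['time_s'],s['ee_pos'].round(2),s['ee_rot'].round(2),s['force'].round(2),s['gripper_width'])
d=snap('wrist','w9.png')
hsv=cv2.cvtColor(d['image'],cv2.COLOR_RGB2HSV); H,S,V=[hsv[...,i].astype(int) for i in range(3)]
m=((H>20)&(H<32)&(S>130)); m[:, :240]=0; m[:,320:]=0; v,u=np.nonzero(m); print(len(u),u.min(),u.max(),v.min(),v.max(), wray(d,[(u.mean(),v.mean())],87,s))
```

```text
17.4667 [588.77 131.76 196.04] [-179.78    0.41   40.31] [0.28 0.13 1.89] 40.16093120362295
1208 240 319 138 359 [[626.44948094  88.52525047]]
```

View pics/w9.png

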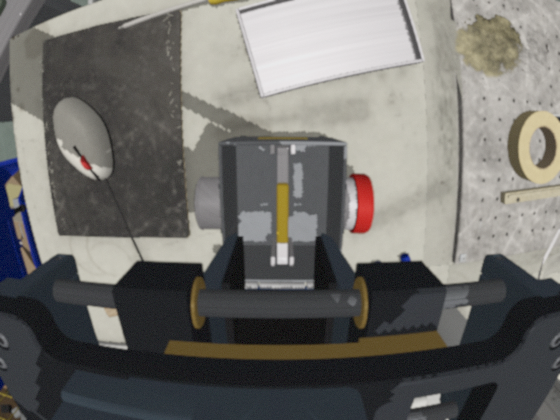

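Run:
```python
from h import *
s=sensors.state(); print(s['ee_pos'].round(2),s['ee_rot'].round(2))
d=dict(np.load('pics/w9.npz'))
s['ee_pos']=np.array([588.77,131.76,196.04]);s['ee_rot']=np.array([-179.78,.41,40.31])
P=wray(d,[(283.2,183),(283.2,243)],87,s); print(P,P.mean(0),np.hypot(*(P[1]-P[0])))
```

```text
[590.85 131.98 198.78] [-1.7995e+02  9.0000e-02  4.0290e+01]
[[571.34261116 156.54177847]
 [605.33984573 116.79558037]] [588.34122845 136.66867942] 52.30269804551803
```

Call:
{"api": "servo_tool", "payload": {"motion": [-2.5,3,-30,0,0,0,44,0,0,-35,0,0,0,44,0,0,-25,0,0,0,44,0,0,-12,0,0,0,44,0,0,0,0,0,0,44,0,0,0,0,0,0,44]}}

```text
time_s: 18.02
ee_pos: [590.1, 135.1, 98.9]
ee_rot: [179.9, -0.2, 40.3]
force: [0.6, -0.4, 0.6]
gripper_width: 40.1
```

Call:
{"api": "servo_tool", "payload": {"motion": [-1.5,0,-10,0,0,0,44,0,0,-5.5,0,0,0,44,0,0,0,0,0,0,44,0,0,0,0,0,0,25,0,0,0,0,0,0,0,0,0,0,0,0,0,0,0,0,0,0,0,0,0,0,0,0,0,0,0,0,0,0,0,0,0,0,0], "newtons": 15}}

```text
time_s: 18.77
ee_pos: [587.0, 135.1, 81.9]
ee_rot: [180.0, -0.0, 40.3]
force: [-1.3, -0.1, 1.0]
gripper_width: 10.1
```

Call:
{"api": "servo_tool", "payload": {"motion": [0,0,0,0,0,0,0,0,0,0,0,0,0,0]}}

```text
time_s: 18.93
ee_pos: [587.0, 135.1, 81.9]
ee_rot: [180.0, -0.0, 40.3]
force: [0.2, -0.8, 2.3]
gripper_width: 9.9
```

Call:
{"api": "servo_tool", "payload": {"motion": [0,0,0,0,0,0,0,0,0,0,0,0,0,0,0,0,3,0,0,0,0,0,0,6,0,0,0,0,0,0,8,0,0,0,0,0,0,8,0,0,0,0], "newtons": 35}}

```text
time_s: 19.43
ee_pos: [586.6, 135.0, 107.2]
ee_rot: [-180.0, 0.0, 40.3]
force: [0.1, 0.3, -2.4]
gripper_width: 10.0
```

Call:
{"api": "servo_tool", "payload": {"motion": [0,0,12,0,0,0,0,0,0,12,0,0,0,0,0,0,12,0,0,0,0,0,0,12,0,0,0,0,0,0,12,0,0,0,0]}}

```text
time_s: 19.85
ee_pos: [586.8, 135.1, 168.1]
ee_rot: [180.0, -0.0, 40.3]
force: [0.9, 0.3, -1.0]
gripper_width: 9.9
```

Call:
{"api": "servo_tool", "payload": {"motion": [0,0,12,0,0,0,0,0,0,12,0,0,0,0,0,0,10,0,0,0,0,0,0,0,0,0,0,0,0,0,0,0,0,0,0]}}

```text
time_s: 20.27
ee_pos: [587.0, 135.1, 201.4]
ee_rot: [180.0, -0.1, 40.3]
force: [0.4, -0.3, -1.5]
gripper_width: 9.8
```

```bash
cat > tr.py <<'E'
from h import *
import sys
d=dict(np.load(sys.argv[1])); hsv=cv2.cvtColor(d['image'],cv2.COLOR_RGB2HSV)
# corners given
E
python3 - <<'E'
from h import *
s=sensors.state(); print(s['time_s'],s['ee_pos'].round(2),s['ee_rot'].round(2),s['force'].round(2),s['gripper_width'])
d=snap('wrist','w10.png'); d=snap('scene','s10.png')
im=cv2.imread('pics/s10.png'); cv2.imwrite('pics/s10c.png',cv2.resize(im[60:280,150:370],None,fx=2.7,fy=2.7))
im=cv2.imread('pics/top0.png'); cv2.imwrite('pics/tt.png',cv2.resize(im[190:290,130:250],None,fx=6,fy=6,interpolation=cv2.INTER_CUBIC))
im=cv2.imread('pics/scene0.png'); cv2.imwrite('pics/ts.png',cv2.resize(im[170:250,160:240],None,fx=7,fy=7,interpolation=cv2.INTER_CUBIC))
E
```

```text
20.2667 [587.03 135.08 201.41] [ 1.7996e+02 -7.0000e-02  4.0300e+01] [ 0.42 -0.35 -1.54] 9.769517700361723
```

View pics/s10c.png

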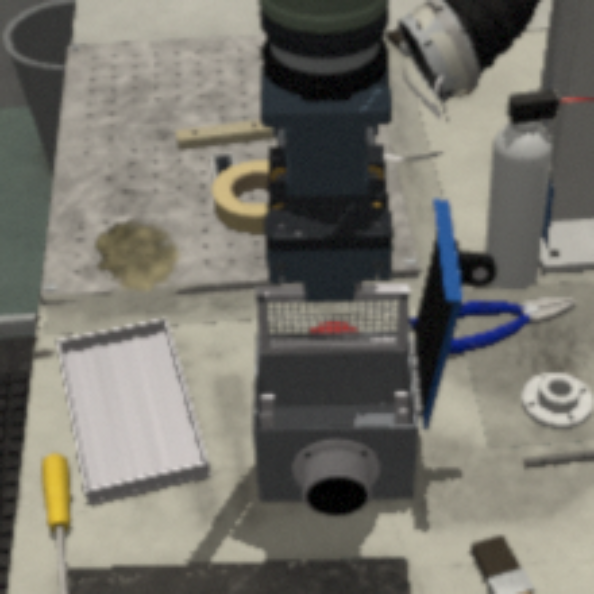

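View pics/tt.png

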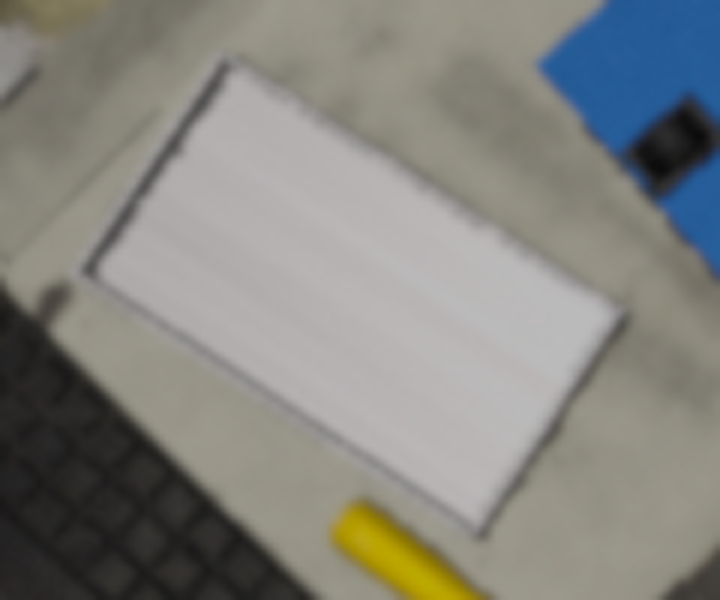

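View pics/ts.png

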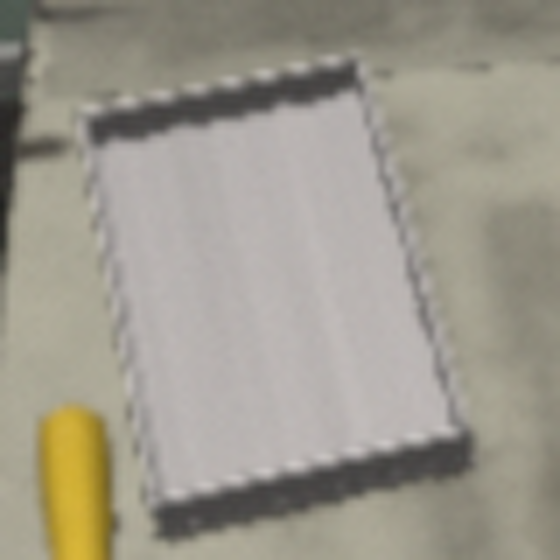

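Run:
```python
from h import *
for n,c,k,o in [('top',[(228,55),(628,312),(482,538),(80,270)],6,(130,190)),('scene',[(83,110),(357,57),(470,435),(150,500)],7,(160,170))]:
    d=dict(np.load(f'pics/{n}0.npz')); P=ray(d,(np.array(c)-k/2+.5)/k+np.array(o),18)
    r=cv2.minAreaRect(P.astype(np.float32)); print(n,P.round(1).tolist(),P.mean(0).round(1),r)
    e=[P[1]-P[0],P[2]-P[1],P[3]-P[2],P[0]-P[3]]; print([ (round(np.hypot(*v),1),round(np.degrees(np.arctan2(v[1],v[0]))%180,1)) for v in e])
s=sensors.state(); print(s['ee_pos'],s['ee_rot'])
```

```text
top [[604.9, 343.3], [505.7, 195.9], [424.7, 250.3], [526.3, 397.7]] [515.4 296.8] ((515.668701171875, 296.35821533203125), (179.06832885742188, 97.47710418701172), 55.45055389404297)
[(np.float64(177.7), np.float64(56.1)), (np.float64(97.5), np.float64(146.1)), (np.float64(179.1), np.float64(55.5)), (np.float64(95.6), np.float64(145.3))]
scene [[526.1, 401.0], [603.9, 346.3], [504.0, 196.8], [424.5, 255.3]] [514.6 299.8] ((515.0601806640625, 298.87457275390625), (180.0731658935547, 98.7064208984375), 55.09849548339844)
[(np.float64(95.1), np.float64(144.9)), (np.float64(179.8), np.float64(56.2)), (np.float64(98.7), np.float64(143.7)), (np.float64(177.6), np.float64(55.1))]
[586.3550265  134.97899526 200.05568201] [-1.79964866e+02  6.41950426e-02  4.03031700e+01]
```

Call:
{"api": "servo_tool", "payload": {"motion": [-3,7,0,0,0,-0.03,0,-6,14,0,0,0,-0.08,0,-6,14,0,0,0,-0.1,0,-6,14,0,0,0,-0.1,0,-6,14,0,0,0,-0.1,0,-6,14,0,0,0,-0.1,0,-6,14,0,0,0,-0.1,0,-6,14,0,0,0,-0.1,0,-6,14,0,0,0,-0.1,0,-6,14,0,0,0,-0.1,0]}}

```text
time_s: 21.2
ee_pos: [529.0, 268.5, 199.5]
ee_rot: [179.9, 0.1, -12.1]
force: [-0.3, -0.1, -1.5]
gripper_width: 9.9
```

Call:
{"api": "servo_tool", "payload": {"motion": [-6,14,-5,0,0,-0.1,0,-5,11,-8,0,0,-0.1,0,-2.5,5,-7,0,0,-0.1,0,-0.7,0.9,-4,0,0,-0.07,0,0,0,-1.5,0,0,-0.024,0,0,0,0,0,0,0,0,0,0,0,0,0,0,0,0,0,0,0,0,0,0,0,0,0,0,0,0,0]}}

```text
time_s: 21.95
ee_pos: [515.9, 298.8, 175.5]
ee_rot: [-180.0, -0.0, -34.4]
force: [-0.2, 0.2, -0.9]
gripper_width: 9.7
```

Run:
```python
from h import *
s=sensors.state(); print(s['time_s'],s['ee_pos'].round(2),s['ee_rot'].round(2),s['force'].round(2),s['gripper_width'])
d=snap('wrist','w11.png'); d=snap('scene','s11.png'); d=snap('top','t11.png')
im=cv2.imread('pics/s11.png'); cv2.imwrite('pics/s11c.png',cv2.resize(im[60:360,120:400],None,fx=2,fy=2))
```

```text
21.95 [515.94 298.82 175.47] [-1.7997e+02 -2.0000e-02 -3.4400e+01] [-0.22  0.15 -0.93] 9.711394779661378
```

View pics/s11c.png

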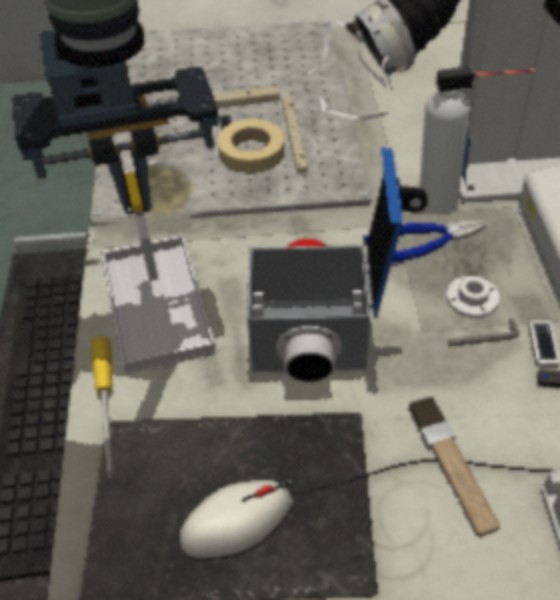

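View pics/w11.png

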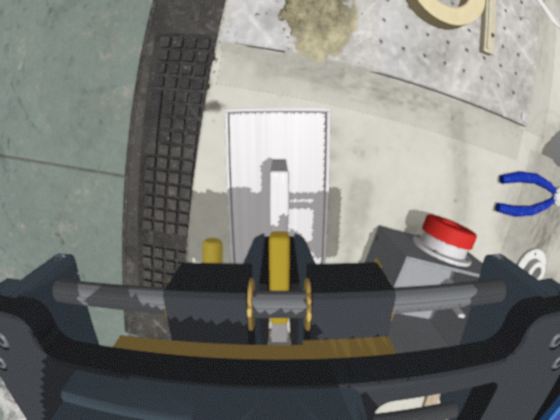

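Run:
```python
from h import *
for n in ['s11','t11']:
    d=dict(np.load(f'pics/{n}.npz')); W=cloud(d); P=W.reshape(-1,3); q=P[:,:2]-[515,298]; t=np.radians(55.6)
    a=q@[np.cos(t),np.sin(t)]; b=q@[-np.sin(t),np.cos(t)]
    m=(abs(a)<75)&(abs(b)<15)&(P[:,2]>60)&(P[:,2]<158)
    print(n,m.sum(), np.percentile(P[m,2],[0,2,10,50,98]).round(1) if m.any() else '', np.percentile(a[m],[2,98]).round(1), np.percentile(b[m],[2,50,98]).round(1))
s=sensors.state(); print(s['time_s'],s['ee_pos'].round(2),s['qvel'].round(2))
```

```text
s11 118 [101.4 102.9 107.  132.  157.8] [-58.  -14.9] [-4.6  0.3  5.4]
t11 137 [100.1 101.6 104.2 121.1 157.8] [-56.7  -8.9] [-6.5 -3.9  3. ]
22.1 [515.82 298.85 175.43] [ 0.03  0.05  0.07 -0.04 -0.02  0.23]
```

Everything checks out: the lower edge is about 100 mm up, the plate end is at -57 mm along the tray axis, and the plate is centred across the tray.

```bash
python3 -c "
from workcell import env
print(env.job_done())"
```

```text
the job is handed in; nothing more can be done
None
```

The job is done and handed in at about 22 s, with the arm still holding the mesh plate over the catch tray.

- **Brushing:** I brushed the closed flap in one stroke at about 4–6 N, from roughly 4 mm inside the outlet edge until the bristles came off the inlet edge. I then laid the brush back near where it had been.
- **Flap:** I swung it up by the lug to about 100°. It stayed there after release and was still standing in the last picture.
- **Plate:** I drew it straight up by the yellow bar, with no sign of jamming.

**Last checks:**
- **Position:** the plate is lengthways over the tray to within about 1–2 mm, upright, and the arm is still. The lower edge works out at about 99.6 mm above the bench, and camera depth gave 100–101 mm.
- **Surroundings:** the box, tray, brush and other things looked undisturbed.

**Disagreements:** the cameras differed by 2–4 mm on the exact place of the box and bar, so I used values in between. Both grasps then closed to about 10 mm, the width of the lug and the bar. Camera depth covered only one end of the plate, so the far end was not measured.

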